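# Unlock the dish carrier and hold its gate wide open

### The arm

A 6-joint arm with a two-finger parallel gripper is mounted at the origin on a cart in front of the work surface, level with it; the furniture and walls round the work are solid. World frame = base frame: x ahead of the robot, y to its left, z up, the work surface at z = 0. Lengths are in m, angles in rad, forces in N, time in s.
With the tool pointing down it reaches from about 0.25 to 0.85 m from the base axis. Payload 12.5 kg.
Tool frame: the origin (TCP) lies on the centre line of the jaws, within the pads' length; the fingertips stand 14 mm ahead of it and the grasp point (between the pads) lies 5 mm behind it (bot.nose_length is the z of the fingertips in the tool frame, in m); z points along the fingers, y is the direction in which the jaws open and shut (so a half turn about z gives the same grasp; the last joint's range is limited). The gripper opens to 93 mm and grips with 3 to 60 N. Pads are 15 mm wide; open, the fingers measure 128 mm over their backs; the gripper's body (75 mm by 188 mm) begins 65 mm behind the grasp point.
Start: joints at [-1.326, 0.351, 1.652, -0, 1.139, -0.085], TCP at [0.178, -0.52, 0.194] pointing down, gripper open.
Joint ranges: [-2.75, 2.75], [-0.79, 2.1], [0.01, 2.65], [-1.57, 4.71], [0.07, 3.14], [-2.87, 2.87]. Speed limits (rad/s): [2.22, 2.22, 2.79, 3.14, 3.14, 3.14].

### API

Orientations are given as [roll, pitch, yaw] about the fixed x, y, z axes, in that order (R = Rz(yaw) Ry(pitch) Rx(roll)).
In Python, from station import bot gives the robot as it stands.
- The arm moves only by the tool apply_moves, never from a script. Its argument "commands" is text: rows parted by semicolons, each of 6 numbers parted by spaces: the shift along the tool's x, y, z in m, then the turn, a rotation vector about the tool's x, y, z in rad. In form: tx ty tz wx wy wz; .... A call has 1 to 8 rows; each row shifts and turns the commanded pose from where the row before left it, along the tool's axes as they then stand; what a row does not reach is not made up. A row lasts 1/10 s, in which the tool goes at most 50 mm and 8.59 degrees, less where a joint would pass 70% of its speed; a pose out of reach is approached as far as the arm can. A call is refused whole if a number of a shift passes 0.05 or a number of a turn 0.15, either way. A call with a gripper value outside its range is refused whole. "gripper" is the opening, from 0 (shut) to 1 (fully open), set as the call begins (left out, the last holds). The fingers move at their own pace and stop on an object; the grip force is fixed at half the most. Time passes only in rows, so rows that do not move let the fingers close. It gives the time, the measured TCP pose, the force and the opening at its end, in the units of the state.
- bot.get_state(): the state, without advancing time (a new reading comes with each control period).
- bot.camera(name): name is "side" or "top" or "wrist"; returns a dict with "pixels" (420x560x3 uint8, blue, green, red), "mtx" (3x3 intrinsics, pixels), "dist_coeffs" ([k1, k2, p1, p2, k3] as OpenCV has them; the pictures are not rectified), "pose" (4x4, takes a point from camera to world coordinates). Camera axes: x right, y down, z forward; pixel columns grow to the right and rows downward; lengths in m; the calibration is good to about 2 mm. A picture is of the moment at which its call begins. There is no depth.
- bot.job_done(): hands the job in, once; it reports no verdict.
The state is a dict: "t": time; "joint_pos": joint angles; "qd": joint speeds; "effort": joint torques, N m; "tcp_pos": TCP position; "eef_rot": TCP orientation; "wrist_force": force on the tool from outside, world axes, zero at the start; "torque": the same for the moment, N m; "gripper_width": opening from 0.0 (shut) to 1.0 (fully open).
Only numpy, scipy, OpenCV 4.12 (cv2) and the standard library are available. Lean on these libraries where they do the work, as an engineer would, in place of code of your own. Each camera call takes 0.05 s, during which the arm holds its last target.

### The job

The dish carrier is to be unloaded: lift out the orange-sleeved lock rod that lies between the two bolts and press it down into the sprung clip on the carrier's deck until it is home behind the jaw, and let it go. Then squeeze the blue main catch so that the gate springs ajar onto its safety catch, squeeze the yellow safety catch, and swing the gate by its black post past its detent until it stands wide open, square to the carrier or a little beyond. Finish still holding the gate there with the gripper - it springs back if let go - and leave the things standing round the carrier alone.

Things in the scene. Friction and masses are not known exactly. Their poses are not given: they have to be found in the camera images.
- carrier: White and aluminium dish carrier, fixed, 200 wide, 172 deep, deck at z 150. Origin: on the trolley top under the case; x from the gate side to the back, y to the left seen from the gate side. Offsets below are in its frame, mm. Gate on the side x -70, hinge axis upright at x -70, y -88. Rod cradle: black saddles at x -28 and 48, y 0. Clip: black forks, orange jaw arms, at x 17 and 83, y -86.
- lock_rod: Loose steel rod, 12 diameter, 130 long, 60 g, orange sleeve on the middle 40. Origin at its centre, x along it. Starts along the carrier's x near x -2, y 0, axis at z 170, in an open cradle (saddles 14 wide inside, tops z 170; free for fingers from x -18 to 40). There it blocks the tails of both bolts (at x -60): no catch can be drawn.
- clip_seat (a point): Centre of the rod when home in the clip: x 50, y -86, z 170, rod along the carrier's x, on seats at z 164. Slot 14 wide, mouth flared: fixed prongs at +y (top z 197), sprung jaw at -y (lead-in z 180 to 199). From above at y -86 the rod meets the jaw at rod height about z 187 and snaps home at z 170. Fingers have room between the forks (x 26 to 74) down to z 158.
- clip_jaw (a joint): Sprung hinged jaw of the clip (two orange arms on one shaft), rad: 0 closed, grows as the rod pushes it outward (up to 0.6), back near 0 when the rod is home. Passing it takes 6 to 12 N downward.
- main_catch (a joint): Main catch (blue pads), a sprung slide bolt, m: 0 at rest, grows to 0.0145 as its sliding tab is squeezed to -y towards the fixed tab. 4 N at rest, 8 N fully drawn; springs back. Its hook holds the gate shut; it frees it from about 0.009.
- main_grip (a point): Squeeze point of the main catch: x -36, y 34, z 193, midway between the tabs' outer faces when fully drawn. Fixed tab outer face at y 22; sliding tab outer face at y 60 at rest, 45.5 drawn. Tabs 18 wide along x, tops at z 206; reach over both from above, fingers closing along y.
- safety_catch (a joint): Safety catch (yellow pads), the mirror image, m: 0 at rest, grows to 0.0145 as its sliding tab is squeezed to +y; same forces. Once the main catch is off, its hook stops the gate ajar at about 0.25 rad; it frees the gate from about 0.009.
- safety_grip (a point): Squeeze point of the safety catch: x -36, y -34, z 193. Fixed tab outer face at y -22; sliding tab outer face at y -60 at rest, -45.5 fully drawn. Otherwise like the main catch.
- gate (a joint): Gate angle, rad: 0 shut, grows as the free end swings out to the carrier's -x, stop at 1.95. Hinge sprung to rest at 0.4 (0.15 N m/rad): the gate pops ajar when a catch lets go, and pulls back when swung wider. Spring detent between 0.75 and 1.25 rad (some 3 N at the post to pass); let go beyond it, the gate falls back to about 1.25.
- gate_handle (a point): Grip point on the gate's black post handle: round, 16 mm diameter, upright, z 148 to 210, this point at z 190, 138 mm from the hinge axis. At gate angle a it is at x -70 - 138 sin a, y -88 + 138 cos a. A pin 22 mm further out on the gate top reaches z 164.
- loop_cup: Bystander: loose steel cup, 77 diameter, 83 tall, behind the carrier to the right. Leave alone.

How it is judged:
On the way, in this order (a step that is already met when the one before it is completed fails the run):
1. the lock rod is home in the clip behind the closed jaw, and let go (distance between lock_rod and clip_seat below 0.02 m and z of lock_rod in the frame of carrier below 0.1735 m and y of lock_rod in the frame of carrier between -0.0905 and -0.0815 m and angle between the x axis of lock_rod and the x axis of carrier, either way round below 0.06 rad and value of joint clip_jaw below 0.1 rad and contact force between the fingers and lock_rod below 0.1 N), for 0.2 s.
2. main catch squeezed: the gate stands ajar on its safety catch (value of joint gate between 0.12 and 0.32 rad and value of joint safety_catch below 0.004 m), for 0.2 s.
3. safety catch squeezed: the gate is free (value of joint gate above 0.34 rad), for 0.1 s.
4. the gate is past its detent (value of joint gate above 1.35 rad), for 0.1 s.
At the end, for the whole second after the job is handed in: The gate stands more than 86 degrees open (joint above 1.5 rad), still, held by the fingers (contact over 0.5 N), and the lock rod is home in the clip: centre within 20 mm of the seat, within 3.5 mm of its height and 4.5 mm sideways, along the carrier's x within 0.06 rad, jaw closed on it (value of joint gate above 1.5 rad and contact force between the fingers and gate above 0.5 N and velocity of joint gate between -0.1 and 0.1 rad/s and distance between lock_rod and clip_seat below 0.02 m and z of lock_rod in the frame of carrier below 0.1735 m and y of lock_rod in the frame of carrier between -0.0905 and -0.0815 m and angle between the x axis of lock_rod and the x axis of carrier, either way round below 0.06 rad and value of joint clip_jaw below 0.1 rad); the arm keeps its last pose, push and grip.
It fails at once if the lock rod is dropped off the deck (height (world z) of lock_rod below 0.155 m).
It fails at once if the steel cup is shifted by more than 30 mm (distance of loop_cup from where it was at the start of the episode above 0.03 m).
It also fails if it takes over 58 s, if anything falls off the work surface, if the arm or the gripper's body presses on something with over 40 N, if the wrist force passes 120 N, or if a joint passes its speed limit or range.

## Working session

There is one attempt and no reset: what is moved stays moved. The work goes in short steps, Python scripts to look and compute and a tool call to move; the robot and the scene stay as the last step left them, time stands still between calls to the robot, and variables do not carry over. Pictures are saved under pics/ and viewed, and the job is handed in when it is done.

Besides the shell and the picture viewer there is one more tool, called as a command line: name --argument value ..., lists and objects as JSON in quotes. apply_moves: Moves the arm, as the interface text tells. Its arguments: {"type":"object","properties":{"commands":{"type":"string"},"gripper":{"type":"number"}},"required":["commands"]}

```bash
ls; mkdir -p pics
python3 - <<'E'
from station import bot
import cv2
s=bot.get_state();print(s)
print(bot.nose_length)
for n in ["side","top","wrist"]:
    c=bot.camera(n);cv2.imwrite(f"pics/{n}0.png",c["pixels"])
    print(n,c["mtx"].round(1).tolist(),c["dist_coeffs"],c["pose"].round(4).tolist())
E
```

```text
pics
{'t': 0.0, 'joint_pos': array([-1.32562466e+00,  3.51276378e-01,  1.65240033e+00, -3.18147305e-05,
        1.13908342e+00, -8.46061198e-02]), 'qd': array([ 0.00050749, -0.00207667,  0.0013072 , -0.00054073, -0.00095339,
        0.00079203]), 'effort': array([-2.06940589e-03, -4.97329581e+01, -2.85255575e+01,  6.98220916e-02,
        2.55388452e-02, -9.89421665e-05]), 'tcp_pos': array([ 0.17803303, -0.52000789,  0.19338849]), 'eef_rot': array([-3.14042691e+00, -6.98812074e-05,  3.29791076e-01]), 'wrist_force': array([-0.90094981, -0.30054676,  0.11746496]), 'torque': array([-0.03202402,  0.03027108,  0.00283619]), 'gripper_width': 1.0047973903242429}
0.014
side [[423.6, 0.0, 279.2], [0.0, 423.6, 212.7], [0.0, 0.0, 1.0]] [-0.02090168  0.          0.          0.          0.        ] [[-0.9989, -0.0287, 0.037, 0.4013], [-0.0451, 0.3747, -0.926, 0.304], [0.0127, -0.9267, -0.3756, 0.4478], [0.0, 0.0, 0.0, 1.0]]
top [[461.6, 0.0, 276.7], [0.0, 461.6, 202.3], [0.0, 0.0, 1.0]] [0.05392735 0.         0.         0.         0.        ] [[0.3901, -0.7272, 0.5649, -0.0215], [-0.9207, -0.3008, 0.2486, -0.6971], [-0.0109, -0.6171, -0.7868, 0.7877], [0.0, 0.0, 0.0, 1.0]]
wrist [[290.8, 0.0, 281.4], [0.0, 290.8, 206.0], [0.0, 0.0, 1.0]] [-0.01626464  0.          0.          0.          0.        ] [[0.3241, -0.9171, -0.2322, 0.2409], [-0.946, -0.3147, -0.0777, -0.4981], [-0.0018, 0.2448, -0.9696, 0.3844], [0.0, 0.0, 0.0, 1.0]]
```

View pics/side0.png

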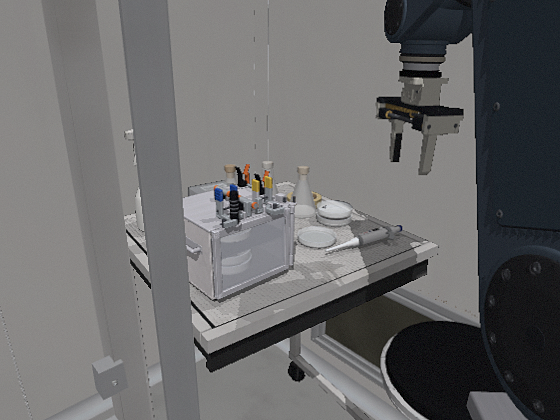

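View pics/top0.png

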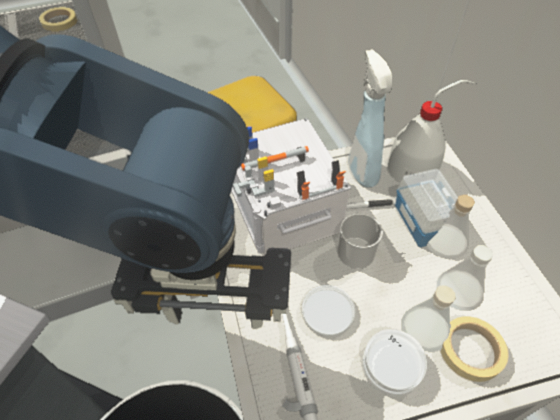

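View pics/wrist0.png

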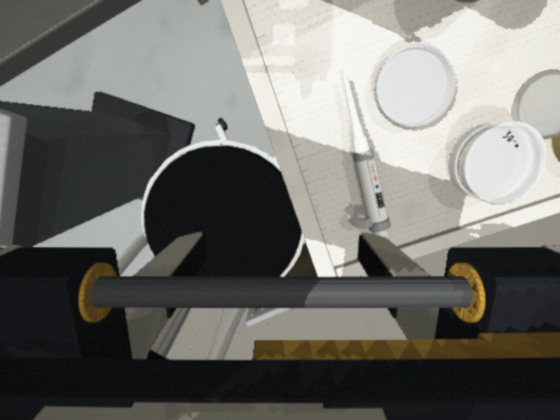

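Run:
```python
import cv2
t=cv2.imread("pics/top0.png")[110:270,220:400];cv2.imwrite("pics/topz.png",cv2.resize(t,None,fx=4.2,fy=3.7,interpolation=cv2.INTER_CUBIC) if 0 else cv2.resize(t,None,fx=3.75,fy=3.75,interpolation=cv2.INTER_CUBIC))
t=cv2.imread("pics/side0.png")[150:310,170:320];cv2.imwrite("pics/sidez.png",cv2.resize(t,None,fx=3.75,fy=3.75,interpolation=cv2.INTER_CUBIC))
```

```text
(no output)
```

View pics/topz.png

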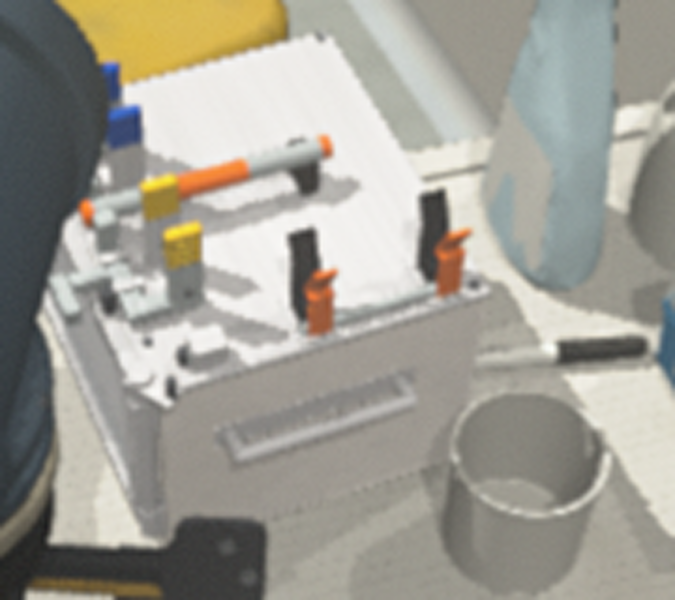

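View pics/sidez.png

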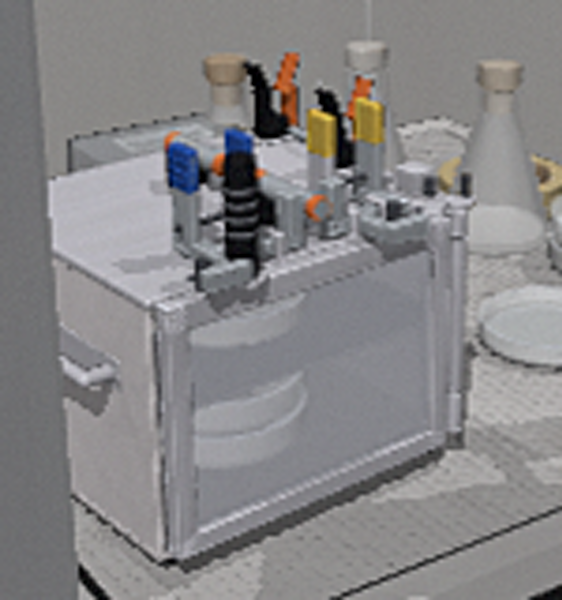

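```bash
cat > h.py <<'E'
import numpy as np,cv2
CAL={}
def ray(c,uv):
    p=cv2.undistortPoints(np.array([[uv]],float),c["mtx"],c["dist_coeffs"])[0,0]
    d=c["pose"][:3,:3]@np.array([p[0],p[1],1.]);return c["pose"][:3,3],d/np.linalg.norm(d)
def onz(c,uv,z):
    o,d=ray(c,uv);return o+d*(z-o[2])/d[2]
def proj(c,P):
    R=c["pose"][:3,:3];t=c["pose"][:3,3];P=np.atleast_2d(P)
    q,_=cv2.projectPoints(P.astype(float),cv2.Rodrigues(R.T)[0],-R.T@t,c["mtx"],c["dist_coeffs"]);return q[:,0]
def cross(c1,u1,c2,u2):
    o1,d1=ray(c1,u1);o2,d2=ray(c2,u2)
    s=np.linalg.lstsq(np.stack([d1,-d2],1),o2-o1,rcond=None)[0]
    a,b=o1+s[0]*d1,o2+s[1]*d2;return (a+b)/2,np.linalg.norm(a-b)
E
python3 - <<'E'
from h import *
from station import bot
t=bot.camera("top");s=bot.camera("side")
f=lambda x,y:(x/3.75+220-.37,y/3.75+110-.37)
g=lambda x,y:(x/3.75+170-.37,y/3.75+150-.37)
e1=onz(t,f(87,211),.17);e2=onz(t,f(326,147),.17);print(e1,e2,np.linalg.norm(e1-e2)); c=onz(t,f(213,180),.17);print("sleeve",c)
print(onz(s,g(172,140),.17),onz(s,g(316,208),.17))
print("2v e1",cross(t,f(87,211),s,g(316,208)))
d=(e2-e1)[:2];d/=np.linalg.norm(d);th=np.arctan2(d[1],d[0]);print("yaw",th)
n=np.array([-d[1],d[0]]);
org=(e1+e2)[:2]/2+.002*d
print("org",org)
def loc(p): p=p[:2]-org;return (p@d*1e3).round(1),(p@n*1e3).round(1)
for nm,p,z in [("prongA top",(302,233),.197),("prongB top",(433,194),.197),("yel near top",(182,228),.206),("yel far",(160,180),.206),("blue near",(124,110),.206),("deckcornerBL",(320,38),.15),("corner -y",(487,286),.15)]:
    print(nm,loc(onz(t,f(*p),z)))
E
```

```text
[ 0.4755861  -0.41250722  0.17      ] [ 0.55991263 -0.50402829  0.17      ] 0.12444704861492122
sleeve [ 0.51776072 -0.46080525  0.17      ]
[ 0.56472364 -0.51039859  0.17      ] [ 0.47630895 -0.41391471  0.17      ]
2v e1 (array([ 0.47586349, -0.41258177,  0.17026871]), np.float64(0.0007778968334021906))
yaw -0.8262888388805252
org [ 0.51910458 -0.4597386 ]
prongA top (np.float64(18.4), np.float64(-71.5))
prongB top (np.float64(84.3), np.float64(-70.0))
yel near top (np.float64(-34.4), np.float64(-57.3))
yel far (np.float64(-34.3), np.float64(-25.7))
blue near (np.float64(-35.7), np.float64(23.9))
deckcornerBL (np.float64(96.2), np.float64(95.8))
corner -y (np.float64(105.8), np.float64(-95.2))
```

apply_moves --commands "0 0 -0.03 0 0 0.145; 0 0 -0.03 0 0 0.145; 0 0 -0.03 0 0 0.145; 0 0 -0.03 0 0 0.145; 0 0 0 0 0 0.145; 0 0 0 0 0 0.145; 0 0 0 0 0 0.145; 0 0 0 0 0 0.141" --gripper 0.6

```text
t: 1.05
tcp_pos: [0.1781, -0.5202, 0.3138]
eef_rot: [-3.141, 0.0, -0.832]
wrist_force: [-0.3, -0.0, -0.4]
gripper_width: 0.602
```

```bash
cat > d.py <<'E'
import sys,numpy as np
from scipy.spatial.transform import Rotation as Ro
from station import bot
import json
F=json.load(open("frame.json"))
def frame():
    d=np.array([np.cos(F["th"]),np.sin(F["th"])]);n=np.array([-d[1],d[0]]);return np.array(F["org"]),d,n
def tocar(p):
    o,d,n=frame();q=np.array(p[:2])-o;return np.array([q@d,q@n,p[2]])
def delta(x,y,z,yaw=None):
    "tool-axes shift to put TCP at carrier x,y,z (mm)"
    s=bot.get_state();R=Ro.from_euler("xyz",s["eef_rot"]);o,d,n=frame()
    w=np.r_[o+d*x/1e3+n*y/1e3,z/1e3]
    T=R.inv().apply(w-s["tcp_pos"])
    yaw=F["th"] if yaw is None else yaw
    rv=(R.inv()*Ro.from_euler("xyz",[np.pi,0,yaw])).as_rotvec()
    print("t",s["t"],"car",(tocar(s["tcp_pos"])*1e3).round(1),"rpy",s["eef_rot"].round(3),"shift",T.round(4),"rot",rv.round(4),"F",s["wrist_force"].round(1),"g",round(s["gripper_width"],3))
if __name__=="__main__": delta(*map(float,sys.argv[1:]))
E
echo '{"org":[0.5191,-0.4597],"th":-0.8263}'>frame.json; python3 d.py -2 0 270
```

```text
t 1.05 car [-186.5 -291.8  313.8] rpy [-3.141  0.    -0.832] shift [ 0.1828 -0.2929  0.0438] rot [-0.0001  0.0002 -0.0058] F [-0.3 -0.  -0.4] g 0.602
```

apply_moves --commands "0.0228 -0.0366 0 0 0 -0.0058; 0.0228 -0.0366 0 0 0 0; 0.0228 -0.0366 0 0 0 0; 0.0228 -0.0366 0 0 0 0; 0.0228 -0.0366 0 0 0 0; 0.0228 -0.0366 0 0 0 0; 0.0228 -0.0366 0 0 0 0; 0.0228 -0.0366 0 0 0 0"

```text
t: 1.85
tcp_pos: [0.5184, -0.4536, 0.3137]
eef_rot: [3.142, 0.0, -0.82]
wrist_force: [0.9, -0.3, 0.1]
gripper_width: 0.598
```

```bash
python3 d.py -2 0 270
python3 - <<'E'
from station import bot
import cv2
for n in ["side","top","wrist"]:
    c=bot.camera(n);cv2.imwrite(f"pics/{n}1.png",c["pixels"])
E
```

```text
t 1.85 car [ -4.9   3.6 313.7] rpy [ 3.142  0.    -0.82 ] shift [0.0029 0.0036 0.0437] rot [0.0001 0.0002 0.0059] F [ 0.9 -0.3  0.1] g 0.598
```

View pics/wrist1.png

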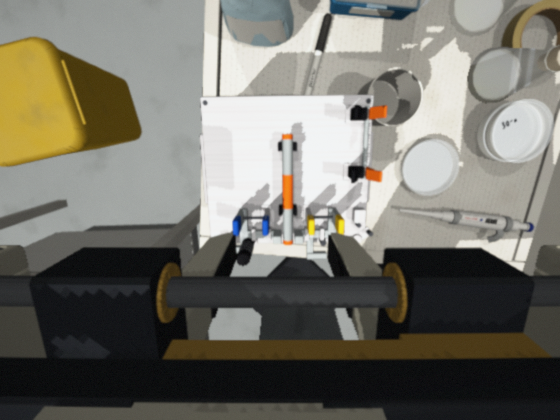

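View pics/top1.png

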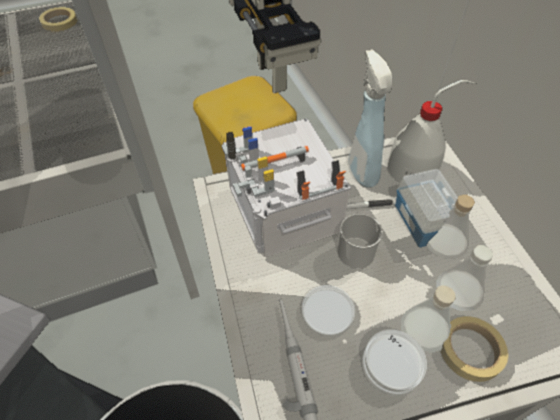

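Run:
```python
from h import *
from d import tocar
from station import bot
w=bot.camera("wrist");t=bot.camera("top")
def blobs(c,lo,hi,amin=15):
    h=cv2.cvtColor(c["pixels"],cv2.COLOR_BGR2HSV);m=cv2.inRange(h,lo,hi)
    n,l,st,ce=cv2.connectedComponentsWithStats(m)
    return [(st[i].tolist(),ce[i].round(1)) for i in range(1,n) if st[i][4]>=amin]
for c,nm in ((w,"w"),(t,"t")):
  for col,lo,hi in (("or",(3,170,120),(14,255,255)),("yel",(20,170,120),(32,255,255)),("blue",(105,150,80),(125,255,255))):
    for st,ce in blobs(c,lo,hi,8):
        z=.17 if col=="or" else .206
        print(nm,col,st,ce,"car",(tocar(onz(c,ce,z))*1e3).round(1))
```

```text
w or [367, 105, 17, 13, 192] [375.1 111.1] car [ 85.  -98.5 170. ]
w or [281, 134, 9, 4, 30] [285.2 135.5] car [ 57.9  -0.2 170. ]
w or [363, 167, 16, 13, 152] [370.7 173.6] car [ 16.2 -99.3 170. ]
w or [281, 175, 10, 33, 218] [285.4 191.3] car [ -5.5  -1.2 170. ]
w or [282, 241, 8, 3, 18] [285.5 241.8] car [-68.3  -2.1 170. ]
w yel [0, 38, 83, 128, 7596] [ 33.8 104.6] car [ 86.5 247.3 206. ]
w yel [60, 60, 25, 65, 261] [72.  92.4] car [ 97.7 207.4 206. ]
w yel [334, 216, 8, 17, 104] [337.3 224.3] car [-33.8 -56.8 206. ]
w yel [305, 218, 7, 15, 87] [308.5 224.9] car [-34.8 -25.9 206. ]
w blue [231, 219, 7, 16, 89] [233.6 226.2] car [-36.9  54.6 206. ]
w blue [260, 218, 7, 16, 93] [263.  225.4] car [-35.7  23.  206. ]
w blue [529, 224, 2, 5, 8] [529.4 226. ] car [ -34.2 -266.7  206. ]
t or [268, 153, 18, 9, 75] [276.  156.9] car [ -0.2   0.3 170. ]
t or [337, 177, 6, 2, 12] [339.5 177.5] car [ 88.3 -86.  170. ]
t or [302, 187, 6, 3, 11] [304.5 188.3] car [ 21.  -87.7 170. ]
t yel [221, 77, 42, 16, 244] [241.8  84.1] car [ -8.3 179.5 206. ]
t yel [263, 80, 8, 10, 15] [267.2  84.9] car 
[... 307 characters left out ...]
98] [207.9 123.5] car [-100.9   91.1  206. ]
t yel [224, 105, 10, 11, 51] [227.4 109.3] car [-56.2 116.7 206. ]
t yel [291, 111, 4, 6, 9] [293.1 113. ] car [ 57.   63.5 206. ]
t yel [217, 116, 10, 10, 52] [221.2 120.7] car [-75.8  90.  206. ]
t yel [253, 118, 17, 12, 57] [259.4 124.4] car [-12.4  55.9 206. ]
t yel [273, 121, 12, 5, 15] [279.  122.9] car [ 22.9  47.1 206. ]
t yel [230, 122, 5, 3, 8] [231.9 122.9] car [-58.8  77.4 206. ]
t yel [258, 157, 9, 5, 25] [262.3 158.9] car [-35.2 -28.6 206. ]
t yel [264, 170, 9, 4, 24] [268.2 171.7] car [-35.3 -60.1 206. ]
t blue [244, 128, 7, 3, 9] [246.7 128.7] car [-37.8  53.1 206. ]
t blue [249, 139, 8, 3, 13] [252.4 139.8] car [-36.9  22.  206. ]
```

Run:
```python
import cv2
t=cv2.imread("pics/wrist1.png")[85:265,190:390];cv2.imwrite("pics/w1z.png",cv2.resize(t,None,fx=3.33,fy=3.33,interpolation=cv2.INTER_CUBIC))
```

```text
(no output)
```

View pics/w1z.png

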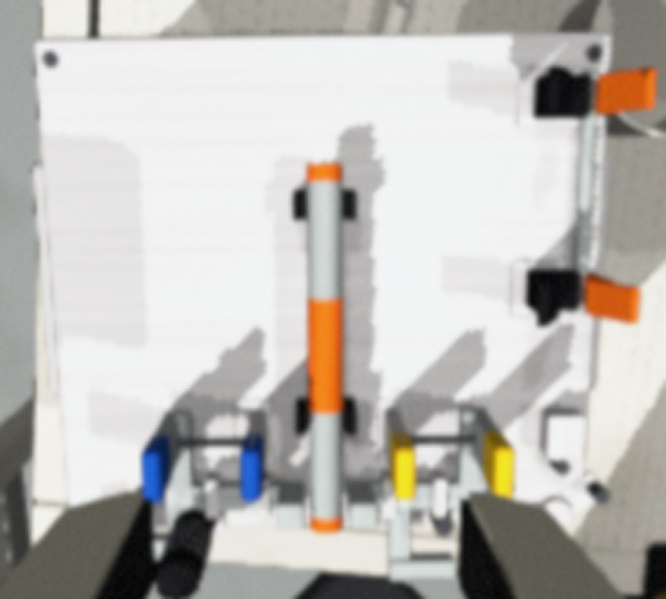

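Run:
```python
from h import *
from d import tocar
from station import bot
w=bot.camera("wrist")
f=lambda x,y:(x/3.33+190-.35,y/3.33+85-.35)
for nm,p,z in [("sc L",(50,59),.15),("sc R",(595,52),.15),("eL",(38,42),.15),("eR",(608,35),.15),("rod top",(325,170),.17),("rod bot",(326,525),.17),("saddle1",(325,200),.17),("saddle0",(326,415),.17),("pr1",(563,88),.197),("pr0",(553,285),.197),("jaw1",(625,75),.199),("jaw0",(612,282),.199)]:
    print(nm,(tocar(onz(w,f(*p),z))*1e3).round(1))
print(w["pose"][:3,3])
```

```text
sc L [ 94.   90.3 150. ]
sc R [ 97.6 -98.8 150. ]
eL [ 99.6  94.2 150. ]
eR [ 103.2 -102.9  150. ]
rod top [ 57.2  -5.1 170. ]
rod bot [-69.8  -6.9 170. ]
saddle1 [ 47.3  -5.3 170. ]
saddle0 [-27.9  -6.5 170. ]
pr1 [ 82.3 -76.5 197. ]
pr0 [ 22.4 -77.5 197. ]
jaw1 [ 86.  -94.5 199. ]
jaw0 [ 23.8 -95.6 199. ]
[ 0.56159562 -0.50308657  0.50443697]
```

```bash
echo '{"org":[0.5187,-0.4600],"th":-0.8130}'>frame.json; python3 d.py -2 0 200
```

```text
t 2.15 car [ -5.8   1.6 313.9] rpy [ 3.141  0.    -0.821] shift [0.0038 0.0016 0.1139] rot [ 0.0002  0.0003 -0.008 ] F [-0.5  0.6 -0.5] g 0.596
```

apply_moves --commands "0.0038 0.0016 0.02 0 0 -0.008; 0 0 0.03 0 0 0; 0 0 0.025 0 0 0; 0 0 0 0 0 0; 0 0 0 0 0 0"

```text
t: 2.65
tcp_pos: [0.5175, -0.4588, 0.2401]
eef_rot: [3.142, -0.001, -0.813]
wrist_force: [-0.4, -0.2, -0.1]
gripper_width: 0.597
```

```bash
python3 d.py -2 0 173
python3 - <<'E'
from h import *
from d import tocar
from station import bot
w=bot.camera("wrist");cv2.imwrite("pics/wrist2.png",w["pixels"])
h=cv2.cvtColor(w["pixels"],cv2.COLOR_BGR2HSV);m=cv2.inRange(h,(3,170,120),(14,255,255))
n,l,st,ce=cv2.connectedComponentsWithStats(m)
for i in range(1,n):
    if st[i][4]>12: print(st[i],ce[i].round(1),(tocar(onz(w,ce[i],.17))*1e3).round(1))
E
```

```text
t 2.65 car [ -1.7  -0.  240.1] rpy [ 3.142e+00 -1.000e-03 -8.130e-01] shift [-0.0004 -0.      0.0671] rot [ 0.     -0.0007 -0.0004] F [-0.4 -0.2 -0.1] g 0.597
[406 101   5  16  55] [407.7 108.5] [  85.  -108.9  170. ]
[386 107  14  11  96] [390.8 113.3] [ 81.  -94.6 170. ]
[275 138  12   6  58] [280.7 140.6] [5.8e+01 1.0e-01 1.7e+02]
[379 180  23  19 289] [389.8 189.6] [ 14.3 -99.7 170. ]
[275 190  13  41 398] [281.5 209.7] [ -4.7  -0.6 170. ]
[277 271  10   6  44] [281.4 273.3] [-69.5  -0.5 170. ]
```

View pics/wrist2.png

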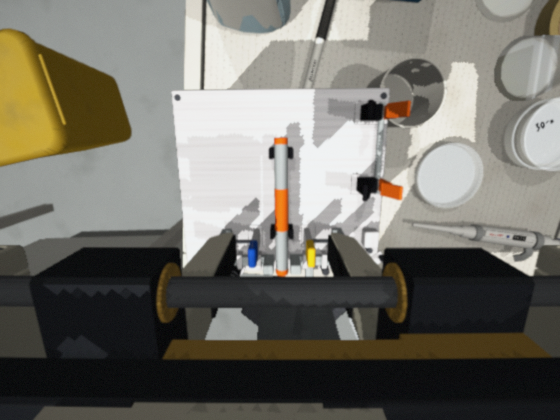

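apply_moves --commands "0 0 0.03 0 0 0; 0 0 0.025 0 0 0; 0 0 0.012 0 0 0; 0 0 0 0 0 0"

```text
t: 3.1
tcp_pos: [0.5179, -0.4582, 0.1717]
eef_rot: [3.142, 0.001, -0.813]
wrist_force: [0.4, -1.3, 0.3]
gripper_width: 0.598
```

apply_moves --commands "0 0 0 0 0 0; 0 0 0 0 0 0; 0 0 0 0 0 0; 0 0 0 0 0 0" --gripper 0

```text
t: 3.5
tcp_pos: [0.5183, -0.4584, 0.1727]
eef_rot: [-3.142, -0.001, -0.812]
wrist_force: [0.0, -0.5, 0.2]
gripper_width: 0.305
```

```bash
python3 d.py 52 -86 230
```

```text
t 3.5 car [ -1.4   0.8 172.7] rpy [-3.142e+00 -1.000e-03 -8.120e-01] shift [ 0.0534  0.0869 -0.0573] rot [-0.     -0.001   0.0006] F [ 0.  -0.5  0.2] g 0.305
```

apply_moves --commands "0 0 0 0 0 0; 0 0 0 0 0 0; 0 0 0 0 0 0; 0 0 0 0 0 0; 0 0 0 0 0 0; 0 0 0 0 0 0"

```text
t: 4.1
tcp_pos: [0.5182, -0.4582, 0.1719]
eef_rot: [-3.142, 0.0, -0.812]
wrist_force: [0.4, 0.2, 0.4]
gripper_width: 0.001
```

Run:
```python
from station import bot
import cv2,numpy as np
s=bot.camera("side");t=bot.camera("top")
a=cv2.resize(s["pixels"][120:270,170:330],None,fx=2.5,fy=2.5,interpolation=2);b=cv2.resize(t["pixels"][60:210,210:370],None,fx=2.5,fy=2.5,interpolation=2)
cv2.imwrite("pics/st3.png",np.hstack([a,b]))
```

```text
(no output)
```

View pics/st3.png

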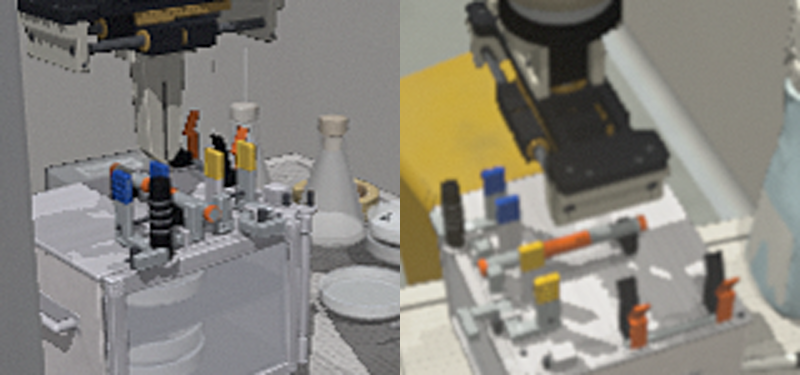

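Run:
```python
from h import *
from station import bot
s=bot.get_state();p=s["tcp_pos"];print(p)
from scipy.spatial.transform import Rotation as Ro
R=Ro.from_euler("xyz",s["eef_rot"]).as_matrix()
ims=[]
for n in ("top","side","wrist"):
    c=bot.camera(n)
    for k,P in enumerate([p,p+R@[0,0,.014],p-R@[0,0,.07]]):
        q=proj(c,P)[0];print(n,k,q.round(1)); cv2.circle(c["pixels"],tuple(int(v) for v in q),2,[(0,0,255),(0,255,0),(255,0,255)][k],-1)
    cv2.imwrite(f"pics/{n}4.png",c["pixels"])
    ims.append(c["pixels"])
t=cv2.resize(ims[0][0:210,170:370],None,fx=2.8,fy=2.8);cv2.imwrite("pics/t4z.png",t)
s=cv2.resize(ims[1][60:270,170:370],None,fx=2.8,fy=2.8);cv2.imwrite("pics/s4z.png",s)
```

```text
[ 0.51813762 -0.45819039  0.17190127]
top 0 [275.2 156.4]
top 1 [275.3 161.6]
top 2 [274.6 128. ]
side 0 [234.5 195.3]
side 1 [234.7 202.1]
side 2 [233.5 159.9]
wrist 0 [280.8 231.4]
wrist 1 [280.9 225.2]
wrist 2 [280.7 281.6]
```

View pics/t4z.png

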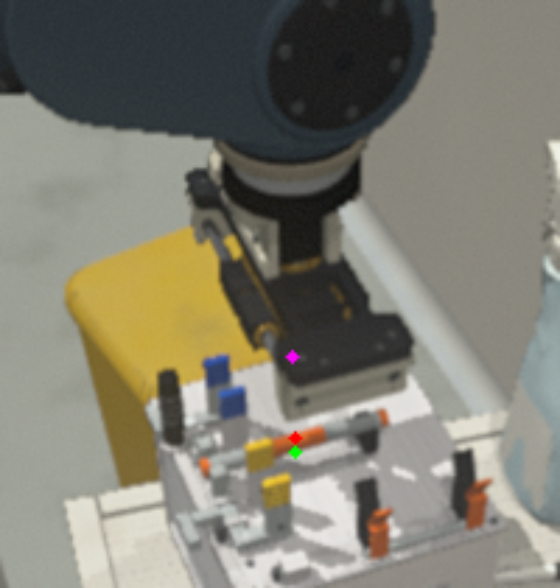

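View pics/s4z.png

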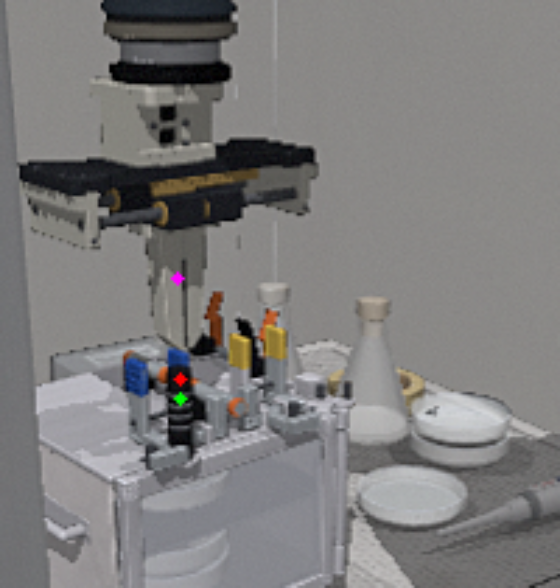

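View pics/wrist4.png

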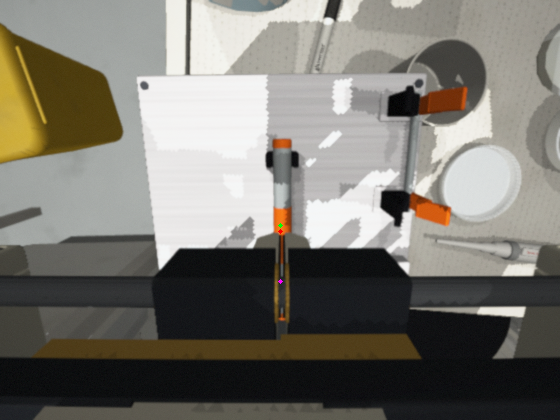

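Run:
```python
from h import *
from station import bot
c=bot.camera("side");t=bot.camera("top")
for yaw,p,g in ((.3298,np.array([.178,-.52,.1934]),.0465+.008),):
    ty=np.array([np.sin(yaw),-np.cos(yaw),0])
    for sg in (1,-1):print(proj(c,p+sg*g*ty-[0,0,.014]),proj(t,p+sg*g*ty-[0,0,.014]))
# current tip height
for z in (.158,.17,.18,.19,.2,.21): print(z,proj(c,[.5181,-.4582,z])[0].round(1),proj(t,[.5181,-.4582,z])[0].round(1))
```

```text
[[392.16052607 178.26490202]] [[258.91027707 333.96432676]]
[[421.6369463 194.9310807]] [[179.89651806 329.14676555]]
0.158 [234.7 202.1] [275.3 161.6]
0.17 [234.6 196.2] [275.2 157.1]
0.18 [234.4 191.3] [275.1 153.3]
0.19 [234.3 186.4] [275.  149.4]
0.2 [234.1 181.4] [275.  145.5]
0.21 [234.  176.3] [274.9 141.4]
```

Run:
```python
from station import bot
import cv2,numpy as np
s=bot.camera("side")["pixels"];w=bot.camera("wrist")["pixels"]
cv2.imwrite("pics/s5.png",cv2.resize(s[130:220,205:295],None,fx=6.6,fy=6.6,interpolation=2))
cv2.imwrite("pics/w5.png",cv2.resize(w[180:300,221:341],None,fx=5,fy=5,interpolation=2))
```

```text
(no output)
```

View pics/s5.png

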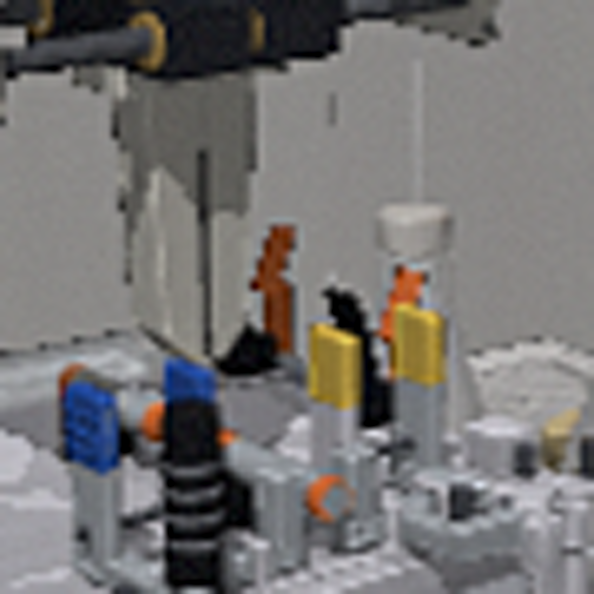

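View pics/w5.png

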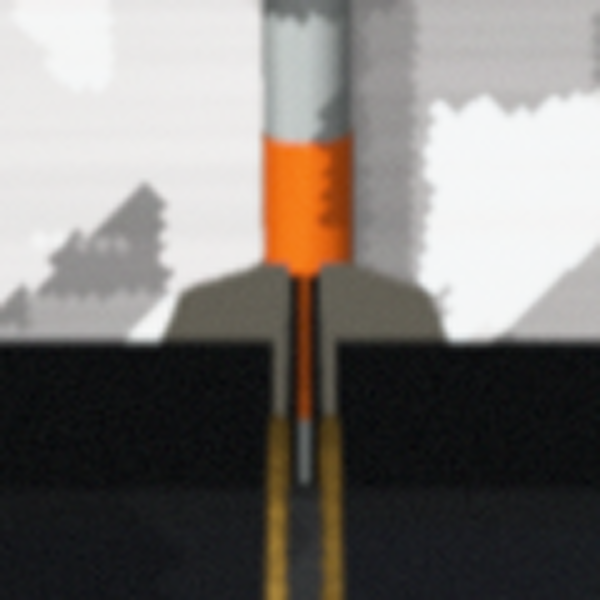

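Run:
```python
from h import *
from station import bot
from scipy.spatial.transform import Rotation as Ro
s=bot.get_state();p=s["tcp_pos"];R=Ro.from_euler("xyz",s["eef_rot"]).as_matrix()
c=bot.camera("wrist");sd=bot.camera("side")
for z in (14,0,-10,-20,-30): print(z,[ (proj(c,p+R@[x/1e3,0,z/1e3])[0].round(1),proj(sd,p+R@[x/1e3,0,z/1e3])[0].round(1)) for x in (-8,0,8)])
T=np.eye(4);T[:3,:3]=R;T[:3,3]=p
print((np.linalg.inv(T)@c["pose"]).round(4), s["joint_pos"])
```

```text
14 [(array([280.9, 235.4]), array([237.1, 203.2])), (array([280.9, 225.2]), array([234.7, 202.1])), (array([280.9, 214.8]), array([232.3, 201. ]))]
0 [(array([280.9, 242.3]), array([236.9, 196.4])), (array([280.9, 231.4]), array([234.5, 195.3])), (array([280.9, 220.4]), array([232.1, 194.2]))]
-10 [(array([280.9, 247.8]), array([236.8, 191.4])), (array([280.8, 236.4]), array([234.4, 190.4])), (array([280.8, 224.8]), array([232. , 189.3]))]
-20 [(array([280.8, 253.8]), array([236.7, 186.4])), (array([280.8, 242. ]), array([234.2, 185.4])), (array([280.8, 229.8]), array([231.8, 184.4]))]
-30 [(array([280.8, 260.6]), array([236.5, 181.4])), (array([280.8, 248.1]), array([234.1, 180.4])), (array([280.8, 235.4]), array([231.6, 179.4]))]
[[ 3.000e-04 -9.696e-01 -2.448e-01  6.630e-02]
 [ 1.000e+00  0.000e+00  1.000e-03  2.000e-04]
 [-1.000e-03 -2.448e-01  9.696e-01 -1.909e-01]
 [ 0.000e+00  0.000e+00  0.000e+00  1.000e+00]] [-7.91347832e-01  6.32100663e-01  1.26189311e+00 -5.35938788e-05
  1.24754714e+00  1.59186741e+00]
```

The fingertips appear in both the side and the wrist view about 40 mm higher than the reported TCP implies (tip at tool z ≈ -26 mm, not +14), so the gripper closed above the rod. I'll reopen it and go down in stages, checking against the pictures.

apply_moves --commands "0 0 0 0 0 0; 0 0 0 0 0 0; 0 0 0 0 0 0; 0 0 0 0 0 0; 0 0 0 0 0 0; 0 0 0 0 0 0" --gripper 0.5

```text
t: 5.25
tcp_pos: [0.5182, -0.4582, 0.172]
eef_rot: [-3.142, 0.0, -0.812]
wrist_force: [-1.1, -0.1, -0.3]
gripper_width: 0.465
```

apply_moves --commands "0 0 0.01 0 0 0; 0 0 0.01 0 0 0; 0 0 0.008 0 0 0; 0 0 0 0 0 0; 0 0 0 0 0 0"

```text
t: 5.75
tcp_pos: [0.5181, -0.4581, 0.1437]
eef_rot: [3.142, 0.0, -0.812]
wrist_force: [-0.4, 0.6, -0.4]
gripper_width: 0.505
```

```bash
python3 d.py -2 0 133
python3 - <<'E'
from station import bot
import cv2,numpy as np
s=bot.camera("side")["pixels"];w=bot.camera("wrist")["pixels"];t=bot.camera("top")["pixels"]
a=cv2.resize(s[140:240,205:305],None,fx=4,fy=4,interpolation=2)
b=cv2.resize(t[110:210,220:320],None,fx=4,fy=4,interpolation=2)
cv2.imwrite("pics/st6.png",np.hstack([a,b]));cv2.imwrite("pics/w6.png",w)
E
```

```text
t 5.75 car [ -1.7   0.9 143.7] rpy [ 3.142  0.    -0.812] shift [-0.0003  0.0009  0.0107] rot [0.     0.0004 0.0006] F [-0.4  0.6 -0.4] g 0.505
```

View pics/st6.png

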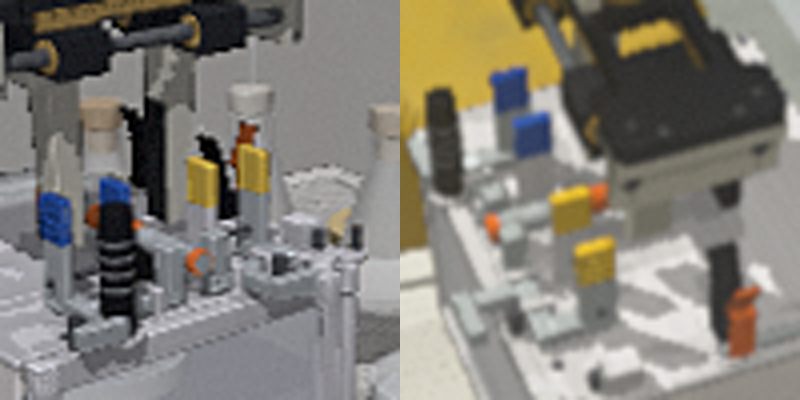

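View pics/w6.png

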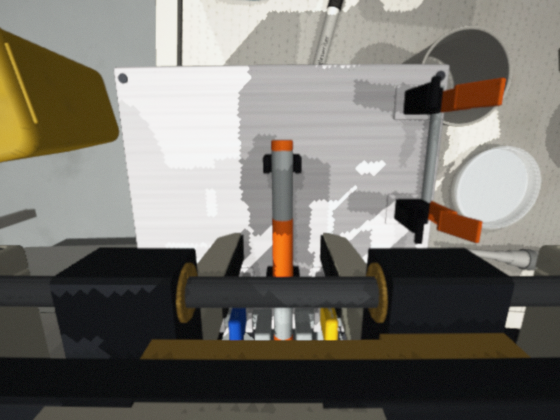

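Run:
```python
from h import *
from d import tocar
from station import bot
t=bot.camera("top");s=bot.camera("side")
P,g=cross(t,(282.5,168.3),s,(248.5,194.5));print(P,g,tocar(P)*1e3)
```

```text
[ 0.49581674 -0.48078093  0.16798175] 0.005349637940435769 [ -0.63390159 -30.90451247 167.98175437]
```

apply_moves --commands "0 0.0009 0.004 0 0 0; 0 0 0.005 0 0 0; 0 0 0 0 0 0"

```text
t: 6.3
tcp_pos: [0.5171, -0.4585, 0.1339]
eef_rot: [3.142, 0.002, -0.812]
wrist_force: [-0.6, 0.6, 0.2]
gripper_width: 0.502
```

apply_moves --commands "0 0 0 0 0 0; 0 0 0 0 0 0; 0 0 0 0 0 0; 0 0 0 0 0 0; 0 0 0 0 0 0; 0 0 0 0 0 0; 0 0 0 0 0 0; 0 0 0 0 0 0" --gripper 0

```text
t: 7.1
tcp_pos: [0.5175, -0.4588, 0.135]
eef_rot: [-3.142, -0.0, -0.812]
wrist_force: [0.3, -0.7, 1.0]
gripper_width: 0.118
```

```bash
python3 d.py 52 -86 190
```

```text
t 7.1 car [-1.70e+00 -1.00e-01  1.35e+02] rpy [-3.142 -0.    -0.812] shift [ 0.0536  0.086  -0.055 ] rot [-0.     -0.0001  0.0006] F [ 0.3 -0.7  1. ] g 0.118
```

apply_moves --commands "0 0 -0.01 0 0 0; 0 0 -0.02 0 0 0; 0 0 -0.025 0 0 0; 0 0 0 0 0 0; 0 0 0 0 0 0"

```text
t: 7.6
tcp_pos: [0.5175, -0.4588, 0.1901]
eef_rot: [3.142, -0.001, -0.812]
wrist_force: [0.9, 0.2, -1.3]
gripper_width: 0.115
```

apply_moves --commands "0.018 0.02 0 0 0 0; 0.018 0.022 0 0 0 0; 0.018 0.022 0 0 0 0; 0 0.022 0 0 0 0; 0 0 0 0 0 0; 0 0 0 0 0 0"

```text
t: 8.2
tcp_pos: [0.4916, -0.5567, 0.1891]
eef_rot: [-3.141, 0.002, -0.813]
wrist_force: [-0.6, 0.2, -0.9]
gripper_width: 0.119
```

```bash
python3 d.py 52 -86 190
python3 - <<'E'
from h import *
from d import tocar
from station import bot
w=bot.camera("wrist");s=bot.camera("side");t=bot.camera("top");cv2.imwrite("pics/w7.png",w["pixels"])
a=cv2.resize(s["pixels"][120:220,215:315],None,fx=4,fy=4,interpolation=2)
b=cv2.resize(t["pixels"][110:210,240:340+20],None,fx=3.33,fy=4,interpolation=2)
cv2.imwrite("pics/st7.png",np.hstack([a,b]))
for c in(w,t):
  h=cv2.cvtColor(c["pixels"],cv2.COLOR_BGR2HSV);m=cv2.inRange(h,(3,170,100),(14,255,255))
  n,l,st,ce=cv2.connectedComponentsWithStats(m)
  for i in range(1,n):
    if st[i][4]>8: print(st[i],ce[i].round(1),(tocar(onz(c,ce[i],.225))*1e3).round(1))
E
```

```text
t 8.2 car [ 51.6 -86.1 189.1] rpy [-3.141e+00  2.000e-03 -8.130e-01] shift [ 0.0004 -0.0001 -0.0009] rot [-0.0004  0.0015 -0.0001] F [-0.6  0.2 -0.9] g 0.119
[270 140  23  11 226] [281.2 145.3] [111.5 -86.4 225. ]
[293 174   7  24 105] [296.4 187.1] [ 89.4 -94.6 225. ]
[271 225  21  52 977] [281.4 250.6] [ 52.5 -86.5 225. ]
[313 158   8   8  35] [316.5 161.8] [ 41.  -83.5 225. ]
[287 169   3   5  11] [288.1 170.7] [-10.3 -85.  225. ]
[302 187   6   4  14] [304.4 188.6] [ 1.000e-01 -1.297e+02  2.250e+02]
```

View pics/w7.png

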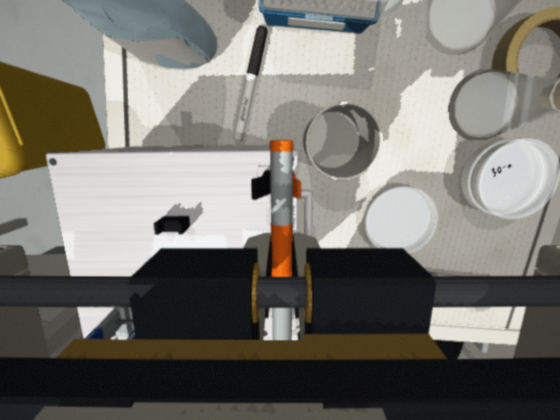

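View pics/st7.png

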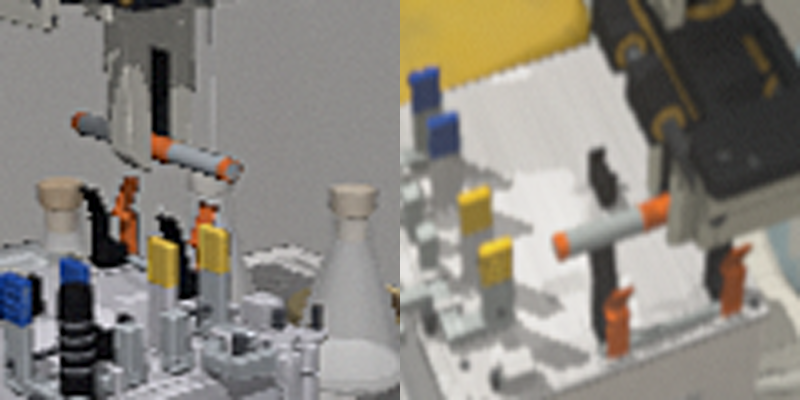

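apply_moves --commands "0 0 0.015 0 0 0; 0 0 0.012 0 0 0; 0 0 0.006 0 0 0; 0 0 0 0 0 0"

```text
t: 8.75
tcp_pos: [0.4921, -0.5563, 0.1551]
eef_rot: [-3.141, 0.003, -0.812]
wrist_force: [0.2, 0.3, -1.3]
gripper_width: 0.119
```

```bash
python3 d.py 52 -86 135
python3 - <<'E'
from h import *
from station import bot
w=bot.camera("wrist");s=bot.camera("side");t=bot.camera("top")
a=cv2.resize(s["pixels"][130:210,215:315],None,fx=4,fy=4,interpolation=2)
b=cv2.resize(t["pixels"][130:210,260:360],None,fx=4,fy=4,interpolation=2)
c=cv2.resize(w["pixels"][120:260,190:390],None,fx=4,fy=4,interpolation=2)[:270]
cv2.imwrite("pics/st8.png",np.vstack([np.hstack([a,b]),c]))
E
```

```text
t 8.75 car [ 51.7 -85.5 155.1] rpy [-3.141e+00  3.000e-03 -8.120e-01] shift [0.0004 0.0005 0.0201] rot [-0.0006  0.0025  0.0009] F [ 0.2  0.3 -1.3] g 0.119
```

View pics/st8.png

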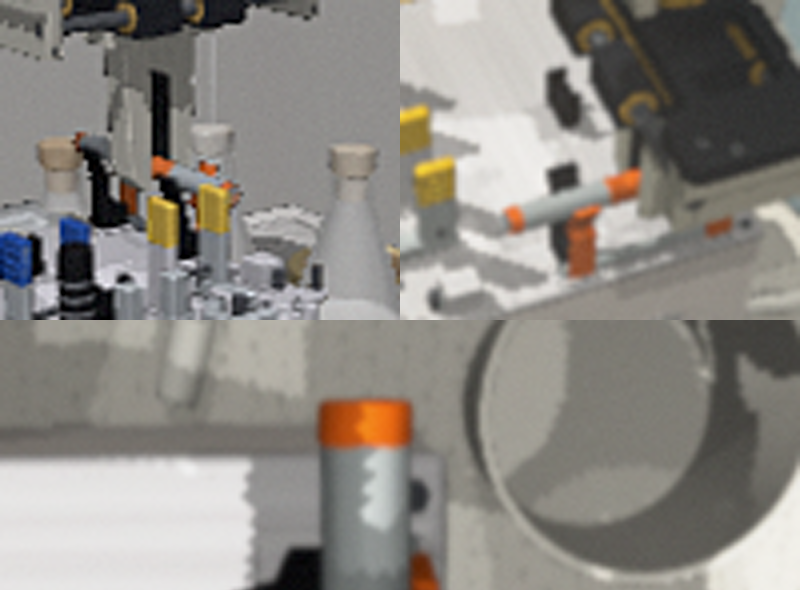

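apply_moves --commands "0 0.0003 0.005 0 0 0; 0 0 0.005 0 0 0; 0 0 0.005 0 0 0; 0 0 0.005 0 0 0; 0 0 0 0 0 0; 0 0 0 0 0 0"

```text
t: 9.5
tcp_pos: [0.4917, -0.5569, 0.136]
eef_rot: [-3.141, 0.002, -0.812]
wrist_force: [1.8, 0.4, -6.9]
gripper_width: 0.119
```

```bash
python3 d.py 52 -86 135
```

```text
t 9.5 car [ 51.8 -86.2 136. ] rpy [-3.141e+00  2.000e-03 -8.120e-01] shift [ 0.0002 -0.0002  0.001 ] rot [-0.0003  0.0017  0.0005] F [ 1.8  0.4 -6.9] g 0.119
```

apply_moves --commands "0 0 0.0015 0 0 0; 0 0 0 0 0 0; 0 0 0 0 0 0"

```text
t: 9.8
tcp_pos: [0.492, -0.5574, 0.1357]
eef_rot: [3.142, -0.0, -0.812]
wrist_force: [0.7, 1.4, -2.5]
gripper_width: 0.114
```

Run:
```python
from h import *
from station import bot
w=bot.camera("wrist");s=bot.camera("side");t=bot.camera("top")
a=cv2.resize(s["pixels"][130:210,215:315],None,fx=4,fy=4,interpolation=2)
b=cv2.resize(t["pixels"][130:210,260:360],None,fx=4,fy=4,interpolation=2)
c=cv2.resize(w["pixels"][120:260,190:390],None,fx=4,fy=4,interpolation=2)[:270]
cv2.imwrite("pics/st9.png",np.vstack([np.hstack([a,b]),c]))
```

```text
(no output)
```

View pics/st9.png

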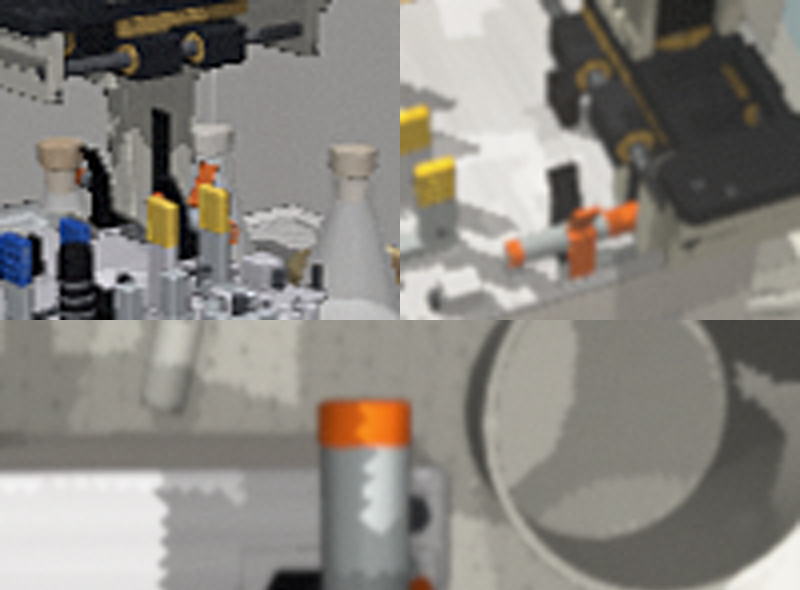

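apply_moves --commands "0 0 0.001 0 0 0; 0 0 0 0 0 0"

```text
t: 10.15
tcp_pos: [0.4921, -0.5576, 0.135]
eef_rot: [3.142, -0.001, -0.812]
wrist_force: [0.5, 1.8, 1.6]
gripper_width: 0.122
```

apply_moves --commands "0 0 0 0 0 0; 0 0 0 0 0 0; 0 0 0 0 0 0; 0 0 0 0 0 0; 0 0 0 0 0 0" --gripper 0.35

```text
t: 10.65
tcp_pos: [0.4919, -0.5574, 0.1343]
eef_rot: [3.141, 0.0, -0.812]
wrist_force: [-0.3, 0.6, -0.6]
gripper_width: 0.346
```

apply_moves --commands "0 0 -0.01 0 0 0; 0 0 -0.025 0 0 0; 0 0 -0.03 0 0 0; 0 0 -0.02 0 0 0; 0 0 0 0 0 0"

```text
t: 11.15
tcp_pos: [0.4929, -0.5584, 0.2238]
eef_rot: [3.141, -0.006, -0.812]
wrist_force: [-0.4, -0.5, 0.7]
gripper_width: 0.35
```

```bash
python3 d.py -36 34 210
python3 - <<'E'
from h import *
from d import tocar
from station import bot
w=bot.camera("wrist");s=bot.camera("side");t=bot.camera("top")
a=cv2.resize(s["pixels"][130:210,215:315],None,fx=4,fy=4,interpolation=2)
b=cv2.resize(t["pixels"][130:210,260:360],None,fx=4,fy=4,interpolation=2)
c=cv2.resize(w["pixels"][120:260,190:390],None,fx=4,fy=4,interpolation=2)[:270]
cv2.imwrite("pics/st10.png",np.vstack([np.hstack([a,b]),c]))
for c in(w,t):
  h=cv2.cvtColor(c["pixels"],cv2.COLOR_BGR2HSV);m=cv2.inRange(h,(3,170,100),(14,255,255))
  n,l,st,ce=cv2.connectedComponentsWithStats(m)
  for i in range(1,n):
    if st[i][4]>8: print(st[i],ce[i].round(1),(tocar(onz(c,ce[i],.170))*1e3).round(1))
E
```

```text
t 11.15 car [ 53.7 -86.4 223.8] rpy [ 3.141 -0.006 -0.812] shift [-0.0897 -0.1205  0.0132] rot [ 0.0006 -0.0062  0.0006] F [-0.4 -0.5  0.7] g 0.35
[274 140  14   7  68] [280.6 142.5] [112.5 -86.3 170. ]
[283 171  14  20 214] [289.6 180.9] [ 80.6 -93.9 170. ]
[275 195  13  44 547] [281.1 215.8] [ 49.8 -86.6 170. ]
[284 240  13  31 216] [290.  257.2] [ 10.8 -94.8 170. ]
[338 177   5  10  34] [339.8 180.9] [ 84.3 -94.1 170. ]
[312 178  20  10  97] [321.7 182.5] [ 53.3 -86.  170. ]
[303 187   5   4  13] [305.2 188.4] [ 20.9 -88.1 170. ]
```

View pics/st10.png

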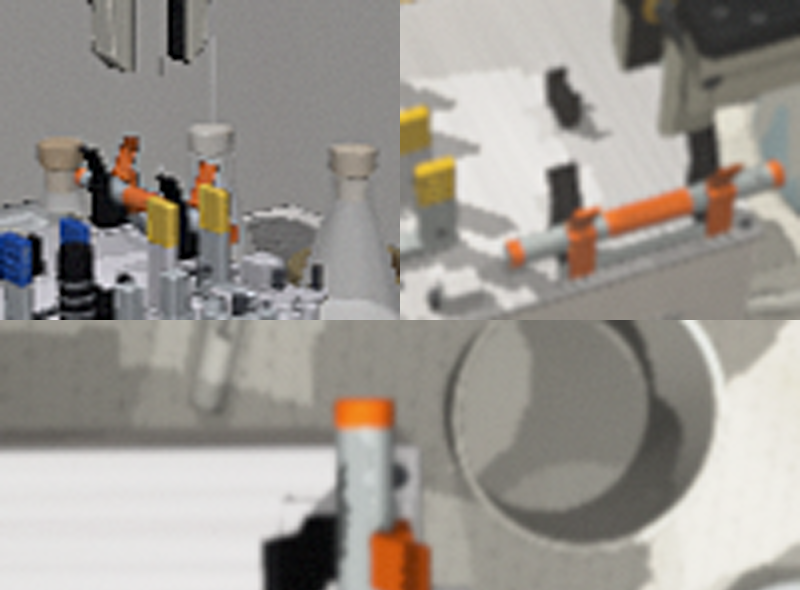

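apply_moves --commands "-0.018 -0.024 0 0 0 0; -0.018 -0.024 0 0 0 0; -0.018 -0.024 0 0 0 0; -0.018 -0.024 0 0 0 0; -0.0177 -0.0245 0 0 0 0; 0 0 0.01 0 0 0; 0 0 0 0 0 0" --gripper 0.69

```text
t: 12.0
tcp_pos: [0.5171, -0.4086, 0.2071]
eef_rot: [3.141, 0.004, -0.812]
wrist_force: [-0.2, 0.2, -0.5]
gripper_width: 0.691
```

```bash
python3 d.py -36 34 152
python3 - <<'E'
from h import *
from d import tocar
from station import bot
w=bot.camera("wrist");s=bot.camera("side");t=bot.camera("top")
a=cv2.resize(s["pixels"][110:240,195:295],None,fx=4,fy=4,interpolation=2)
b=cv2.resize(t["pixels"][70:200,210:310],None,fx=4,fy=4,interpolation=2)
cv2.imwrite("pics/st11.png",np.hstack([a,b]));cv2.imwrite("pics/w11.png",w["pixels"])
c=t
for lo,hi in (((20,170,120),(32,255,255)),((105,150,80),(125,255,255))):
  h=cv2.cvtColor(c["pixels"],cv2.COLOR_BGR2HSV);m=cv2.inRange(h,lo,hi)
  n,l,st,ce=cv2.connectedComponentsWithStats(m)
  for i in range(1,n):
    if st[i][4]>8: print(st[i],ce[i].round(1),(tocar(onz(c,(ce[i][0],st[i][1]+1.5),.206))*1e3).round(1))
E
```

```text
t 12.0 car [-38.4  34.2 207.1] rpy [ 3.141  0.004 -0.812] shift [0.0026 0.0002 0.0551] rot [0.0005 0.0035 0.0015] F [-0.2  0.2 -0.5] g 0.691
[247  76  12  11  85] [251.9  80.8] [ 19.7 192.8 206. ]
[220  86  13  29 144] [226.8  99.6] [-36.8 180.6 206. ]
[194  99  32  45 202] [208.2 124.1] [-81.8 155.7 206. ]
[293 111   3   9  12] [293.8 114.9] [ 59.7  64.1 206. ]
[217 117   9   9  39] [220.8 121.4] [-73.5  97.5 206. ]
[276 120  17   5  20] [284.  121.6] [ 33.6  47.5 206. ]
[258 157   9   5  22] [261.9 158.9] [-35.9 -26.4 206. ]
[264 170   9   5  26] [268.5 171.8] [-35.3 -58.9 206. ]
```

View pics/st11.png

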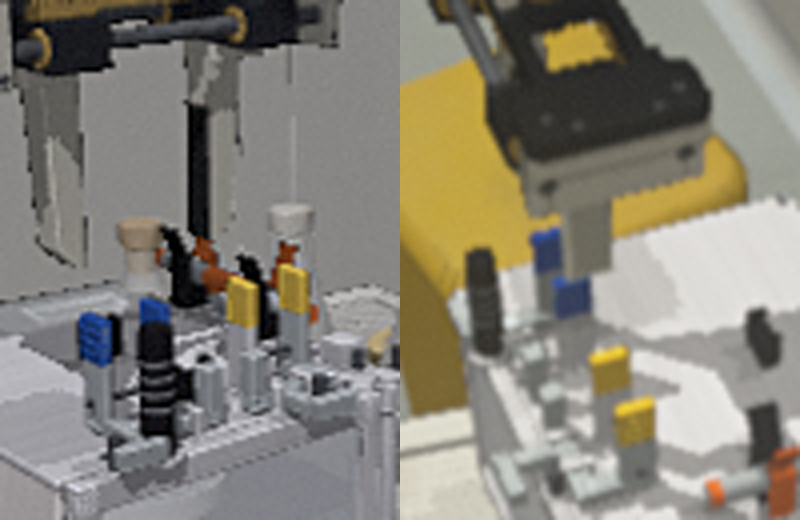

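View pics/w11.png

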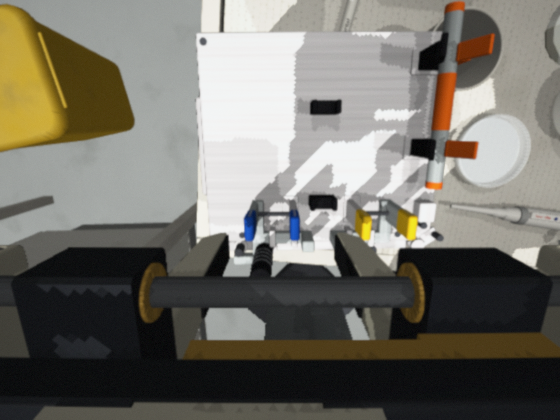

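apply_moves --commands "0.001 0 0.02 0 0 0; 0 0 0.02 0 0 0; 0 0 0.012 0 0 0; 0 0 0 0 0 0; 0 0 0 0 0 0"

```text
t: 12.65
tcp_pos: [0.5186, -0.4106, 0.158]
eef_rot: [-3.142, -0.0, -0.813]
wrist_force: [0.6, -0.6, 0.5]
gripper_width: 0.691
```

```bash
python3 d.py -36 34 152
python3 - <<'E'
from h import *
from station import bot
w=bot.camera("wrist");s=bot.camera("side");t=bot.camera("top")
a=cv2.resize(s["pixels"][110:240,195:295],None,fx=4,fy=4,interpolation=2)
b=cv2.resize(t["pixels"][70:200,210:310],None,fx=4,fy=4,interpolation=2)
cv2.imwrite("pics/st12.png",np.hstack([a,b]));cv2.imwrite("pics/w12.png",w["pixels"])
E
```

```text
t 12.65 car [-36.   33.8 158. ] rpy [-3.142 -0.    -0.813] shift [-0.     -0.0002  0.006 ] rot [-0.     -0.0005  0.0002] F [ 0.6 -0.6  0.5] g 0.691
```

View pics/st12.png

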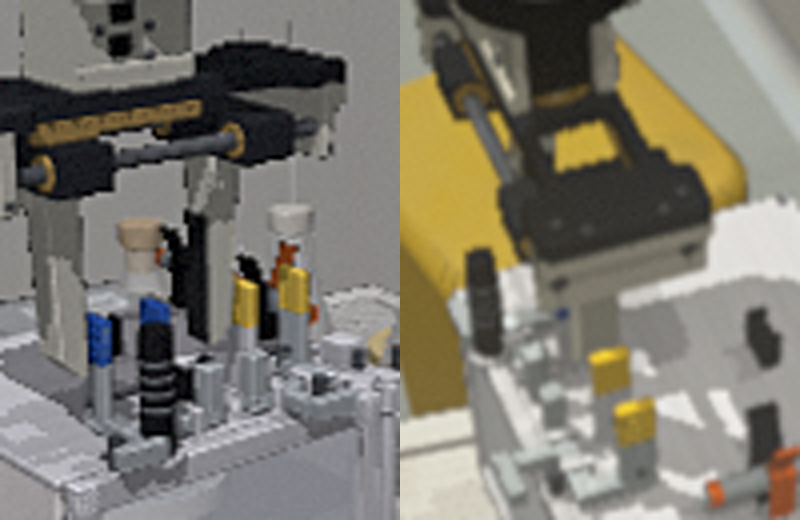

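apply_moves --commands "0 0 0.005 0 0 0; 0 0 0 0 0 0"

```text
t: 13.0
tcp_pos: [0.5183, -0.4099, 0.152]
eef_rot: [3.142, 0.001, -0.812]
wrist_force: [-0.2, 0.7, -0.7]
gripper_width: 0.69
```

apply_moves --commands "0 0 0 0 0 0; 0 0 0 0 0 0; 0 0 0 0 0 0; 0 0 0 0 0 0; 0 0 0 0 0 0; 0 0 0 0 0 0; 0 0 0 0 0 0" --gripper 0

```text
t: 13.7
tcp_pos: [0.5181, -0.4106, 0.1526]
eef_rot: [3.141, -0.0, -0.812]
wrist_force: [-2.0, -2.7, 0.6]
gripper_width: 0.243
```

```bash
python3 d.py -36 34 152
python3 - <<'E'
from h import *
from station import bot
s=bot.camera("side");t=bot.camera("top")
a=cv2.resize(s["pixels"][130:260,175:305],None,fx=3,fy=4,interpolation=2)
b=cv2.resize(t["pixels"][70:200,210:310],None,fx=4,fy=4,interpolation=2)
cv2.imwrite("pics/st13.png",np.hstack([a,b]))
E
```

```text
t 13.7 car [-36.3  33.5 152.6] rpy [ 3.141 -0.    -0.812] shift [ 0.0003 -0.0005  0.0006] rot [ 0.0008 -0.0002  0.0006] F [-2.  -2.7  0.6] g 0.243
```

View pics/st13.png

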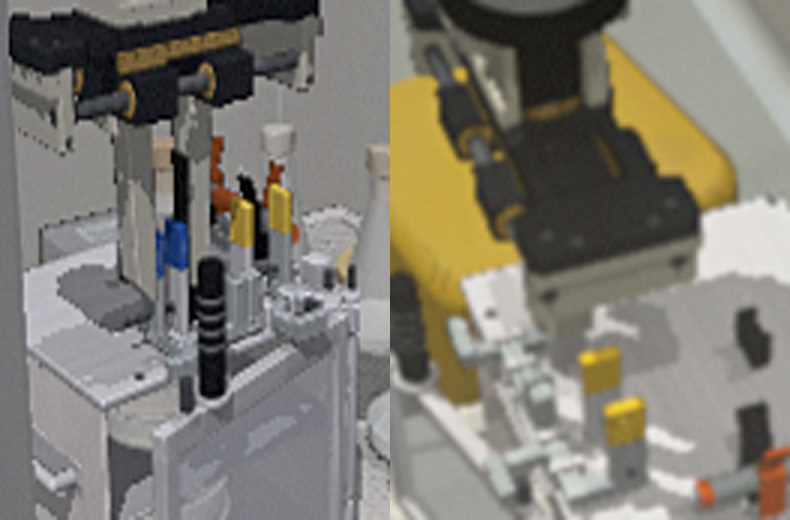

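apply_moves --commands "0 0 0 0 0 0; 0 0 0 0 0 0; 0 0 0 0 0 0; 0 0 0 0 0 0; 0 0 0 0 0 0; 0 0 0 0 0 0" --gripper 0.69

```text
t: 14.4
tcp_pos: [0.5183, -0.4101, 0.1523]
eef_rot: [3.141, 0.0, -0.812]
wrist_force: [0.3, 0.8, 0.5]
gripper_width: 0.677
```

apply_moves --commands "0 0 -0.02 0 0 0; 0 0 -0.03 0 0 0; 0 0.01 -0.005 0 0 0; 0 0.03 0 0 0 0; 0 0.0275 0 0 0 0; 0 0 0 0 0 0; 0 0 0 0 0 0"

```text
t: 15.1
tcp_pos: [0.4688, -0.4568, 0.2068]
eef_rot: [-3.142, 0.001, -0.814]
wrist_force: [-0.0, 0.9, 1.2]
gripper_width: 0.688
```

```bash
python3 d.py -36 -34 152
python3 - <<'E'
from h import *
from station import bot
s=bot.camera("side");t=bot.camera("top")
a=cv2.resize(s["pixels"][110:240,195:295],None,fx=4,fy=4,interpolation=2)
b=cv2.resize(t["pixels"][70:200,210:310],None,fx=4,fy=4,interpolation=2)
cv2.imwrite("pics/st14.png",np.hstack([a,b]))
E
```

```text
t 15.1 car [-36.6 -34.1 206.8] rpy [-3.142e+00  1.000e-03 -8.140e-01] shift [ 0.0007 -0.0001  0.0548] rot [-0.0001  0.0008 -0.0008] F [-0.   0.9  1.2] g 0.688
```

View pics/st14.png

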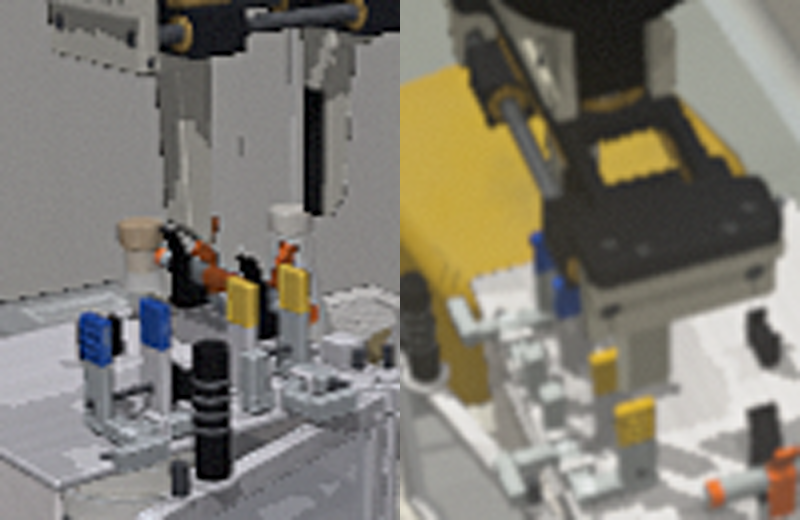

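apply_moves --commands "0 0 0.02 0 0 0; 0 0 0.02 0 0 0; 0 0 0.014 0 0 0; 0 0 0 0 0 0; 0 0 0 0 0 0"

```text
t: 15.7
tcp_pos: [0.4699, -0.4565, 0.1538]
eef_rot: [3.142, -0.0, -0.812]
wrist_force: [-0.5, 0.1, -0.5]
gripper_width: 0.688
```

apply_moves --commands "0 0 0 0 0 0; 0 0 0 0 0 0; 0 0 0 0 0 0; 0 0 0 0 0 0; 0 0 0 0 0 0; 0 0 0 0 0 0; 0 0 0 0 0 0" --gripper 0

```text
t: 16.4
tcp_pos: [0.4697, -0.4569, 0.1543]
eef_rot: [3.141, -0.001, -0.812]
wrist_force: [-1.4, -0.5, 4.9]
gripper_width: 0.244
```

```bash
python3 d.py -36 -34 152
python3 - <<'E'
from h import *
from station import bot
s=bot.camera("side");t=bot.camera("top")
a=cv2.resize(s["pixels"][130:260,175:305],None,fx=3,fy=4,interpolation=2)
b=cv2.resize(t["pixels"][70:200,180:310],None,fx=3,fy=4,interpolation=2)
cv2.imwrite("pics/st15.png",np.hstack([a,b]))
E
```

```text
t 16.4 car [-36.  -33.5 154.3] rpy [ 3.141e+00 -1.000e-03 -8.120e-01] shift [-0.      0.0005  0.0023] rot [ 0.0002 -0.0014  0.0008] F [-1.4 -0.5  4.9] g 0.244
```

View pics/st15.png

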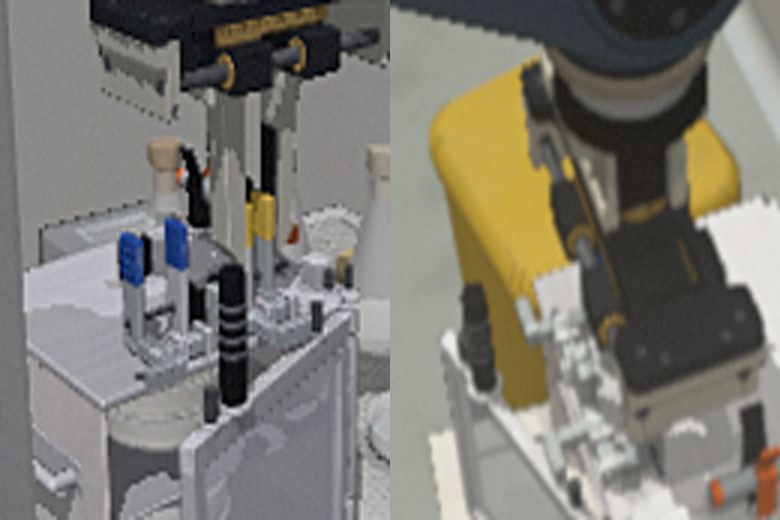

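apply_moves --commands "0 0 0 0 0 0; 0 0 0 0 0 0; 0 0 0 0 0 0; 0 0 0 0 0 0; 0 0 0 0 0 0; 0 0 0 0 0 0" --gripper 0.69

```text
t: 17.1
tcp_pos: [0.4696, -0.4562, 0.1532]
eef_rot: [-3.141, 0.0, -0.812]
wrist_force: [0.8, -0.1, 0.1]
gripper_width: 0.676
```

apply_moves --commands "0 0 -0.02 0 0 0; 0 0 -0.03 0 0 0; 0 0 -0.015 0 0 0; 0 0 0 0 0 0; 0 0 0 0 0 0" --gripper 0.69

```text
t: 17.6
tcp_pos: [0.4693, -0.4562, 0.2175]
eef_rot: [-3.142, 0.001, -0.812]
wrist_force: [0.1, 1.1, -0.1]
gripper_width: 0.687
```

```bash
python3 d.py -124 39 220
python3 - <<'E'
from h import *
from station import bot
s=bot.camera("side");t=bot.camera("top")
a=cv2.resize(s["pixels"][130:260,175:305],None,fx=3,fy=4,interpolation=2)
b=cv2.resize(t["pixels"][70:200,180:310],None,fx=3,fy=4,interpolation=2)
cv2.imwrite("pics/st16.png",np.hstack([a,b]))
E
```

```text
t 17.6 car [-36.7 -33.3 217.5] rpy [-3.142e+00  1.000e-03 -8.120e-01] shift [-0.0872 -0.0723 -0.0025] rot [-0.0001  0.0009  0.0007] F [ 0.1  1.1 -0.1] g 0.687
```

View pics/st16.png

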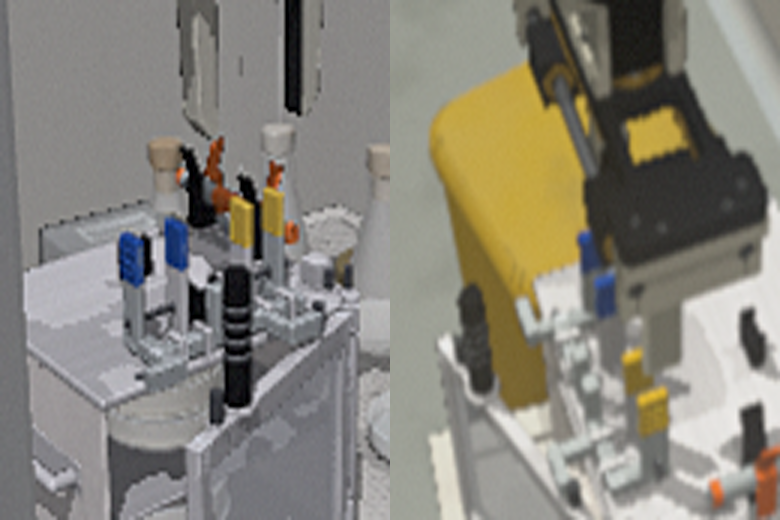

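Run:
```python
from h import *
from d import tocar
from station import bot
s=bot.camera("side");t=bot.camera("top")
P,g=cross(t,(205.7,142.3),s,(253.7,196.8));q=tocar(P)*1e3;print(q,g, np.arctan2(-(q[0]+70),q[1]+88),np.hypot(q[0]+70,q[1]+88))
```

```text
[-116.7679845    42.33782462  210.61856778] 0.0005378591559937392 0.3445117005925757 138.47452076372642
```

apply_moves --commands "-0.02 -0.019 0 0 0 0; -0.02 -0.019 0 0 0 0; -0.02 -0.019 0 0 0 0; -0.02 -0.0185 0 0 0 0; 0 0 0 0 0 0; 0 0 0 0 0 0" --gripper 0.5

```text
t: 18.4
tcp_pos: [0.4693, -0.3465, 0.2182]
eef_rot: [3.141, 0.0, -0.812]
wrist_force: [-1.3, -0.2, 0.7]
gripper_width: 0.498
```

```bash
python3 d.py -116.8 42.3 150
python3 - <<'E'
from h import *
from station import bot
s=bot.camera("side");t=bot.camera("top")
a=cv2.resize(s["pixels"][110:240,195:295],None,fx=4,fy=4,interpolation=2)
b=cv2.resize(t["pixels"][50:180,160:260],None,fx=4,fy=4,interpolation=2)
cv2.imwrite("pics/st17.png",np.hstack([a,b]))
cv2.imwrite("pics/w17.png",bot.camera("wrist")["pixels"])
E
```

```text
t 18.4 car [-116.4   42.1  218.2] rpy [ 3.141  0.    -0.812] shift [-0.0004 -0.0002  0.0682] rot [0.0002 0.0001 0.0013] F [-1.3 -0.2  0.7] g 0.498
```

View pics/st17.png

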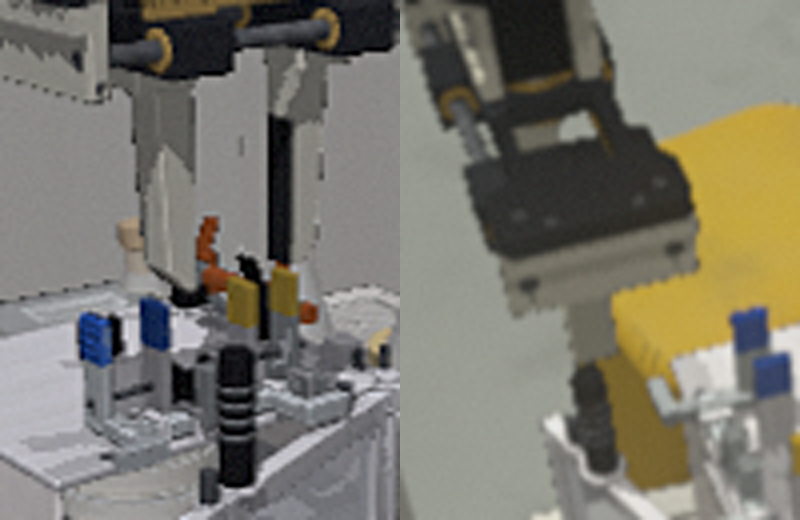

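View pics/w17.png

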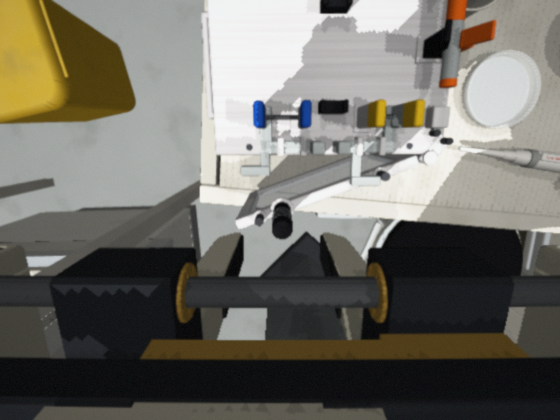

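Run:
```python
from h import *
from d import tocar
from station import bot
w=bot.camera("wrist")
print(tocar(onz(w,(282,208),.21))*1e3)
```

```text
[-101.19204257   40.59192623  210.        ]
```

apply_moves --commands "0 0 0.02 0 0 0; 0 0 0.025 0 0 0; 0 0 0.02 0 0 0; 0 0 0.003 0 0 0; 0 0 0 0 0 0"

```text
t: 19.1
tcp_pos: [0.4691, -0.3469, 0.1503]
eef_rot: [3.142, 0.001, -0.813]
wrist_force: [0.8, -0.4, 0.1]
gripper_width: 0.498
```

apply_moves --commands "0 0 0 0 0 0; 0 0 0 0 0 0; 0 0 0 0 0 0; 0 0 0 0 0 0; 0 0 0 0 0 0; 0 0 0 0 0 0; 0 0 0 0 0 0" --gripper 0

```text
t: 19.8
tcp_pos: [0.4691, -0.3473, 0.1508]
eef_rot: [3.141, -0.001, -0.812]
wrist_force: [-2.2, -4.2, 1.3]
gripper_width: 0.166
```

```bash
python3 d.py -116.8 42.3 150
python3 - <<'E'
from h import *
from station import bot
s=bot.camera("side");t=bot.camera("top")
a=cv2.resize(s["pixels"][130:260,195:295],None,fx=4,fy=4,interpolation=2)
b=cv2.resize(t["pixels"][70:200,160:260],None,fx=4,fy=4,interpolation=2)
cv2.imwrite("pics/st18.png",np.hstack([a,b]))
E
```

```text
t 19.8 car [-115.9   41.4  150.8] rpy [ 3.141e+00 -1.000e-03 -8.120e-01] shift [-0.0009 -0.0009  0.0008] rot [ 0.001  -0.0012  0.0006] F [-2.2 -4.2  1.3] g 0.166
```

View pics/st18.png

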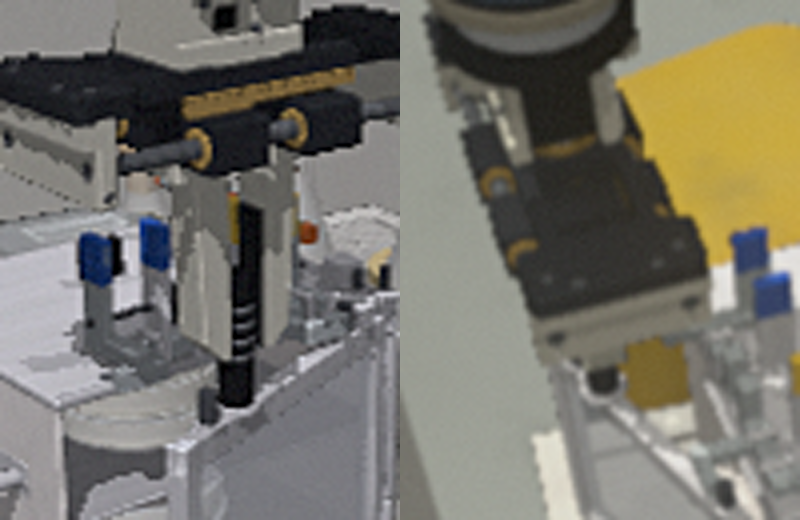

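Run:
```python
import numpy as np
a=np.linspace(.341,1.65,17)
print("; ".join(f"{-.1375*(np.sin(v)-np.sin(u)):.4f} {-.1375*(np.cos(v)-np.cos(u)):.4f} 0 0 0 0" for u,v in zip(a,a[1:])))
```

```text
-0.0104 0.0042 0 0 0 0; -0.0101 0.0050 0 0 0 0; -0.0096 0.0058 0 0 0 0; -0.0091 0.0066 0 0 0 0; -0.0085 0.0073 0 0 0 0; -0.0079 0.0080 0 0 0 0; -0.0072 0.0086 0 0 0 0; -0.0065 0.0092 0 0 0 0; -0.0057 0.0097 0 0 0 0; -0.0049 0.0101 0 0 0 0; -0.0041 0.0105 0 0 0 0; -0.0032 0.0108 0 0 0 0; -0.0023 0.0110 0 0 0 0; -0.0014 0.0112 0 0 0 0; -0.0005 0.0112 0 0 0 0; 0.0004 0.0112 0 0 0 0
```

apply_moves --commands "-0.0104 0.0042 0 0 0 0; -0.0101 0.0050 0 0 0 0; -0.0096 0.0058 0 0 0 0; -0.0091 0.0066 0 0 0 0; 0 0 0 0 0 0"

```text
t: 20.4
tcp_pos: [0.4256, -0.3325, 0.1508]
eef_rot: [-3.141, 0.0, -0.813]
wrist_force: [2.2, 0.2, 3.0]
gripper_width: 0.168
```

```bash
python3 d.py -162 14 150
```

```text
t 20.4 car [-156.7   20.   150.8] rpy [-3.141  0.    -0.813] shift [-0.0053  0.006   0.0008] rot [-0.0004  0.0002 -0.    ] F [2.2 0.2 3. ] g 0.168
```

apply_moves --commands "-0.0085 0.0073 0 0 0 0; -0.0079 0.0080 0 0 0 0; -0.0072 0.0086 0 0 0 0; -0.0065 0.0092 0 0 0 0; -0.0057 0.0097 0 0 0 0; -0.0049 0.0101 0 0 0 0; 0 0 0 0 0 0"

```text
t: 21.1
tcp_pos: [0.3591, -0.3389, 0.1506]
eef_rot: [-3.141, 0.002, -0.813]
wrist_force: [-3.8, 5.3, 8.3]
gripper_width: 0.171
```

apply_moves --commands "-0.0041 0.0105 0 0 0 0; -0.0032 0.0108 0 0 0 0; -0.0023 0.0110 0 0 0 0; -0.0014 0.0112 0 0 0 0; -0.0005 0.0112 0 0 0 0; 0.0004 0.0112 0 0 0 0; 0 0 0 0 0 0; 0 0 0 0 0 0"

```text
t: 21.9
tcp_pos: [0.3045, -0.3767, 0.1507]
eef_rot: [-3.141, 0.001, -0.813]
wrist_force: [-0.2, 2.2, 7.1]
gripper_width: 0.165
```

```bash
python3 d.py -208 -96 150
python3 - <<'E'
from h import *
from station import bot
for n in("side","top","wrist"): cv2.imwrite(f"pics/{n}19.png",bot.camera(n)["pixels"])
E
```

```text
t 21.9 car [-207.7  -98.4  150.7] rpy [-3.141e+00  1.000e-03 -8.130e-01] shift [-0.0003 -0.0024  0.0007] rot [-0.0007  0.0007 -0.0004] F [-0.2  2.2  7.1] g 0.165
```

View pics/side19.png

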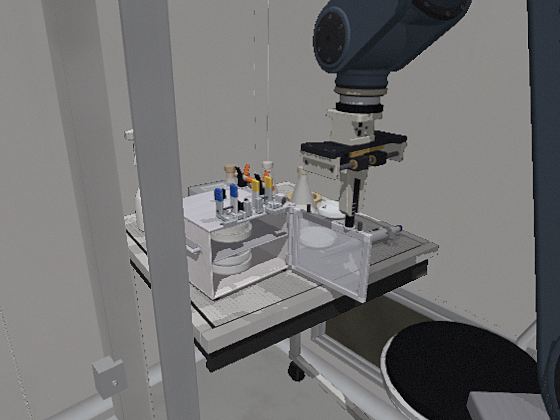

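View pics/top19.png

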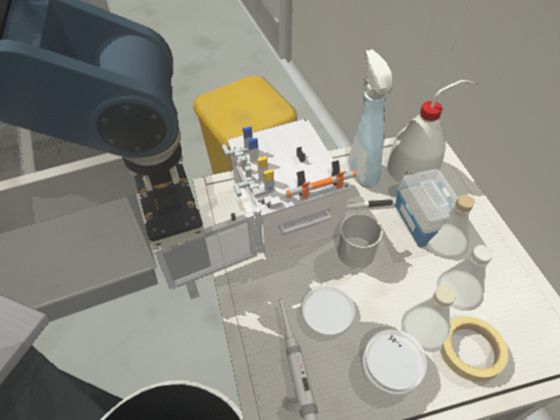

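View pics/wrist19.png

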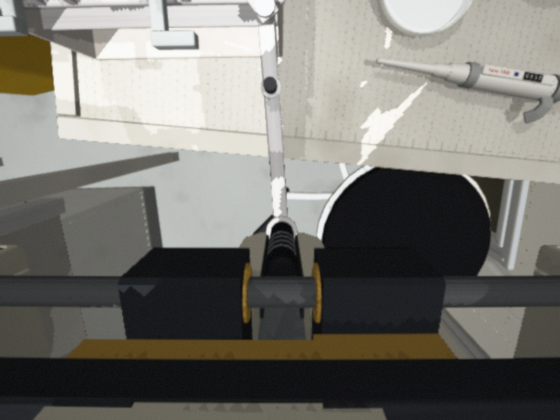

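apply_moves --commands "0 0 0 0 0 0; 0 0 0 0 0 0; 0 0 0 0 0 0; 0 0 0 0 0 0; 0 0 0 0 0 0"

```text
t: 22.55
tcp_pos: [0.3047, -0.3765, 0.1507]
eef_rot: [-3.141, 0.001, -0.813]
wrist_force: [-0.5, 1.3, 7.1]
gripper_width: 0.167
```

```bash
python3 d.py -208 -96 150
python3 - <<'E'
from h import *
from d import tocar
from station import bot
c=bot.camera("top")
h=cv2.cvtColor(c["pixels"],cv2.COLOR_BGR2HSV);m=cv2.inRange(h,(3,170,100),(14,255,255))
n,l,st,ce=cv2.connectedComponentsWithStats(m)
for i in range(1,n):
    if st[i][4]>8: print(st[i],ce[i].round(1),(tocar(onz(c,ce[i],.170))*1e3).round(1))
a=cv2.imread("pics/top0.png")[205:275,330:390].astype(int);print("cup diff",np.abs(a-c["pixels"][205:275,330:390]).mean())
print(bot.job_done())
E
```

```text
t 22.55 car [-207.7  -98.1  150.7] rpy [-3.141e+00  1.000e-03 -8.130e-01] shift [-0.0003 -0.0021  0.0007] rot [-0.0007  0.0007  0.0002] F [-0.5  1.3  7.1] g 0.167
[338 177   5   3  12] [339.8 177.8] [ 87.4 -87.4 170. ]
[312 178  20  10  90] [321.8 182.5] [ 53.4 -86.1 170. ]
[303 187   5   4   9] [304.8 188.4] [ 20.2 -88.  170. ]
cup diff 6.502222222222223
the job is handed in; nothing more can be done
None
```

The job was handed in at about 22.6 s of the 58 s, with every step carried out. No verdict was reported.

- **Lock rod:** It was lifted out, pressed into the clip and let go. After release, and again just before hand-in, the camera put the rod centre at about x 50–53, y -86 (seat 50, -86), with the jaw arms upright. The rod's height I judged only from the press force and pictures.
- **Catches and gate:** Squeezing the main catch popped the gate ajar onto the safety catch. Squeezing the safety catch freed it, and the post then measured about 0.345 rad in two views. That is only just over the 0.34 threshold of that step, but the gate was then swung on well past it.
- **End pose:** The gate stood at about 1.65 rad, worked out from the gripper position. It was gripped on the post with a jaw opening of about 15.5 mm on the 16 mm post. The arm was still and the wrist force was about 7 N.

**Disagreement found:** The real fingertips stood about 40 mm higher than the reported TCP and the stated tool lengths imply, seen in the side, top and wrist views. The first grasp therefore closed on nothing above the rod, with nothing disturbed. I measured the offset and used it for the rest of the job.

**Bystanders:** The arm's path did not come near the cup. It looked unmoved in the last pictures. My picture-difference check gave a mean of 6.5 grey levels, which I did not trace; shadows may account for it.

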